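# Nest the graded pots and hold the nest above its mat

## Robot

A 6-joint arm with a two-finger parallel gripper is mounted at the origin on a cart in front of the work surface, level with it; the furniture and walls round the work are solid. World frame = base frame: x ahead of the robot, y to its left, z up, the work surface at z = 0. Lengths are in mm, angles in degrees, forces in N, time in s.
With the tool pointing down it reaches from about 300 to 850 mm from the base axis. Payload 4.2 kg.
Tool frame: the origin (TCP) lies at the very end of the fingers, on their centre line; the grasp point (between the pads) lies 19 mm behind it; z points along the fingers, y is the line along which they close (so a half turn about z gives the same grasp; the last joint's range is limited). The gripper opens to 91 mm and grips with 3 to 60 N. Pads are 32 mm wide; open, the fingers measure 118 mm over their backs; the gripper's body (76 mm by 178 mm) begins 60 mm behind the grasp point.
Start: joints at [-67.895, 18.312, 89.639, -0, 72.044, -1.146], TCP at [226.988, -528.318, 213.976] pointing down, gripper open.
Joint ranges: [-177.97, 177.97], [-48.28, 115.42], [12.27, 149.76], [-77.06, 257.06], [2.81, 150.46], [-146.56, 146.56]. Speed limits (degrees/s): [147.25, 147.25, 180, 180, 180, 180].

## Interface

Orientations are given as [roll, pitch, yaw] about the fixed x, y, z axes, in that order (R = Rz(yaw) Ry(pitch) Rx(roll)).
In Python, from workcell import * gives the robot as it stands.
- The arm moves only by the tool move_arm, never from a script. Its argument "motion" is a list of rows, each a list of 3 entries, a list of its own where there are three numbers: the finger opening in mm, from 0 to 91.2, then the shift along the world's x, y, z in units of 25 mm (1.0 is 25 mm), then the turn, a rotation vector about the world's x, y, z in units of 4 degrees (1.0 is 4 degrees). In form: [[grip, [x, y, z], [ax, ay, az]], ...]. A call has 1 to 20 rows; each row shifts and turns the commanded pose from where the row before left it; what a row does not reach is not made up. A row lasts 1/12 s, in which the tool goes at most 41.7 mm and 7.16 degrees, less where a joint would pass 70% of its speed; a pose out of reach is approached as far as the arm can. A call with a number of a shift or a turn outside -1 to 1 is refused whole. A call with a gripper value outside its range is refused whole. The fingers move at their own pace and stop on an object; "grip_force" is the grip in N (left out, the last holds). Time passes only in rows, so rows that do not move let the fingers close. It gives the time, the measured TCP pose, the force, the opening and the grip force at its end, in the units of the state.
- state(): the state, without advancing time (a new reading comes with each control period).
- grab_frame(name): name is "scene" or "top" or "wrist"; returns the picture (480x640x3 uint8, blue, green, red); there is no depth.
- camera_info(name): a dict with "fx", "fy", "cx", "cy" (pixels), "k1" (the pictures are not rectified: a ray, as slopes to the right and down, at radius r is drawn at 1 + k1 r^2 times it, then the intrinsics apply), "rvec" (rotation vector, rad) and "tvec" (3), from world to camera coordinates, as OpenCV has them. Camera axes: x right, y down, z forward; pixel columns grow to the right and rows downward; lengths in mm; the calibration is good to about 2 mm. A picture is of the moment at which its call begins: read the wrist's pose just before it. camera_info takes no time and is no camera call; for the wrist camera it gives the pose at the moment of the call.
- job_done(): hands the job in; it is judged then, once.
The state is a dict: "time_s": time; "qpos": joint angles; "qvel": joint speeds; "effort": joint torques, N m; "ee_pos": TCP position; "ee_rot": TCP orientation; "force": force on the tool from outside, world axes, zero at the start; "torque": the same for the moment, N m; "gripper_width": finger opening in mm; "gripper_force": force on a finger pad.
Only numpy, scipy, OpenCV 4.12 (cv2) and the standard library are available. Lean on these libraries where they do the work, as an engineer would, in place of code of your own. Each camera call takes 0.05 s, during which the arm holds its last target. There are 200 camera calls.

## Task

Nest the three white pots in order of size: with the large pot standing on its cork mat, put the middle pot into it and let go, then put the small pot into the middle one and let go. Then grip the large pot by its outside, lift the whole nest about 10 cm straight up off the mat so the mat can be wiped, and finish while still holding it there in the gripper, level and still, above the mat. Keep every pot upright and leave the screw jar, the tape roll and the pliers where they are.

Things in the scene. Friction and masses are not known exactly. Their poses are not given: they have to be found in the camera images.
- mat: Round cork mat, 130 mm in diameter and 5 mm thick, fixed flat on the worktop; origin at the centre of its underside, z up.
- pot_large: Large white plastic pot: round, open-topped, straight-sided, 62 mm outside diameter, 56 mm inside, 50 mm high, floor 6 mm thick, wall 3 mm; about 90 g. The widest and lowest of the three; stands upright on the mat. Origin at the centre of its underside, z up along its axis. The small foot of each pot is set in 2 mm over the lowest 5 mm. Once both others are in, the nest is 82 mm high from its underside.
- pot_middle: Middle white plastic pot: round, open-topped, 48 mm outside diameter, 42 mm inside, 60 mm high, floor 6 mm thick, wall 3 mm; about 70 g. Stands upright on the worktop left or right of the mat. Origin at the centre of its underside, z up along its axis. Seated in the large pot, its underside is 6 mm above that of the large pot and its rim stands 16 mm above the large rim, so it can be held by its top 10 to 12 mm while it is put in.
- pot_small: Small white plastic pot: round, open-topped, 34 mm outside diameter, 28 mm inside, 70 mm high, floor 6 mm thick, wall 3 mm; about 50 g. The narrowest and tallest; stands upright on the worktop, on the side of the mat where the middle pot is not. Origin at the centre of its underside, z up along its axis. Seated in the middle pot, its underside is 6 mm above that of the middle pot and its rim stands 16 mm above the middle rim.
- screw_jar: Bystander: clear jar of screws with a lid, 55 mm in diameter, 62 mm high, beyond the mat; origin at the centre of its underside.
- tape_electrical: Bystander: small roll of black tape, 53 mm in diameter, 19 mm high, lying flat nearer the robot, to the right; origin at the centre of its underside.
- pliers: Bystander: pliers, 175 x 60 x 12 mm, lying flat nearer the robot, to the left; origin at the centre of the underside, x along the length.
Mind the look-alikes: they are no part of the job. What is shaped like the pot_large but green is not meant.

How it is judged:
By the outcome, as a careful person would: the job done as asked, in the order asked, and still so for the second after the job is handed in, while the arm keeps its last pose, push and grip.
It also fails if it takes over 72 s, if anything falls off the work surface, if the arm or the gripper's body presses on something with over 40 N, if the wrist force passes 120 N, or if a joint passes its speed limit or range.

## Working session

There is one attempt and no reset: what is moved stays moved. The work goes in short steps, Python scripts to look and compute and a tool call to move; the robot and the scene stay as the last step left them, time stands still between calls to the robot, and variables do not carry over. Pictures are saved under pics/ and viewed, at most 10 in all, crops included, and the job is handed in when it is done.

Besides the shell and the picture viewer there is one more tool, called after ">>>" as name(argument=value, ...) on one line, values as JSON. move_arm: Moves the arm, as the interface text tells. Shifts and turns lie within -1 to 1; 1 stands for 25 mm of shift or 4 degrees of turn. Its arguments: {"type":"object","properties":{"motion":{"type":"array","items":{"type":"array"}},"grip_force":{"type":"number"}},"required":["motion"]}

```bash
ls; mkdir -p pics
python3 - <<'E'
from workcell import *
import cv2, numpy as np
for n in("scene","top"):
    cv2.imwrite(f"pics/{n}0.png",grab_frame(n)); c=camera_info(n)
    R=cv2.Rodrigues(np.array(c["rvec"],float))[0]; print(n,c,"pos",-R.T@np.array(c["tvec"]).ravel())
s=state();print(s["time_s"],s["ee_pos"],s["ee_rot"],s["gripper_width"])
E
```

```text
pics
scene {'fx': 474.11205414572095, 'fy': 474.11205414572095, 'cx': 315.61163537805805, 'cy': 242.49814072748003, 'k1': 0.03709534357312906, 'rvec': array([ 1.02085707, -2.18581523,  1.29036922]), 'tvec': array([373.15862734, 238.73487895, 697.16749624])} pos [-119.97104742  611.28782563  542.4189925 ]
top {'fx': 487.3034025635662, 'fy': 487.3034025635662, 'cx': 330.66317681974544, 'cy': 238.28456210042458, 'k1': 0.0095348722912697, 'rvec': array([ 2.20939377, -2.19340748,  0.09577461]), 'tvec': array([   8.79355073,  528.38933116, 1033.54196122])} pos [ 462.67138294   38.09778095 1063.93860157]
0.1 [ 226.81638091 -527.8996747   213.20831108] [-1.79911083e+02 -1.54140779e-03  2.32525951e+01] 91.42265588944933
```

View pics/scene0.png

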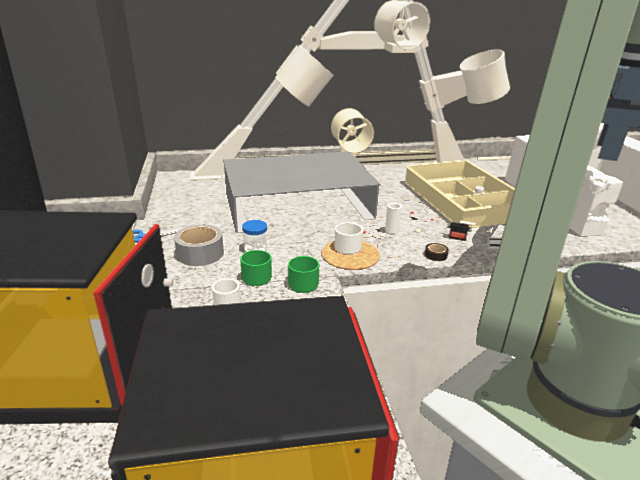

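View pics/top0.png

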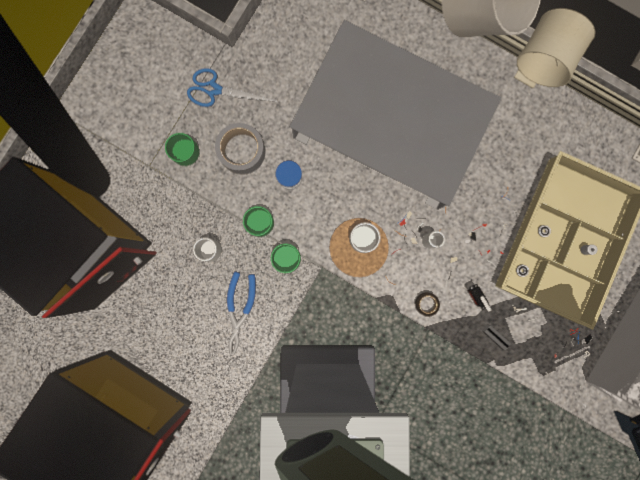

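The scene view shows the mat at (350,253) with a white pot on it at (348,238). A white pot stands at (394,219), and another at (226,290) is partly hidden. The top view shows the same pots at (364,237) on the mat, (436,239) narrow, and (205,249). Look-alikes are the green pots at top (258,221), (285,258) and (181,149). The white pot on the mat fits pot_large by colour and place. A grey shelf at top (400,110) is an obstacle. Next I measure and make one confirming crop.

```bash
cat > h.py <<'E'
from workcell import *
import cv2, numpy as np
def cam(n,c=None):
    c=c or camera_info(n); R=cv2.Rodrigues(np.array(c["rvec"],float))[0]; t=np.array(c["tvec"],float).ravel()
    return c,R,t
def ray(C,p):
    c,R,t=C; d=np.array([(p[0]-c["cx"])/c["fx"],(p[1]-c["cy"])/c["fy"]]); u=d.copy()
    for _ in range(10): u=d/(1+c["k1"]*(u@u))
    v=R.T@np.array([u[0],u[1],1]); return -R.T@t, v/np.linalg.norm(v)
def onz(C,p,z):
    o,v=ray(C,p); return o+v*(z-o[2])/v[2]
def tri(C1,p1,C2,p2):
    o1,v1=ray(C1,p1);o2,v2=ray(C2,p2)
    s=np.linalg.lstsq(np.c_[v1,-v2],o2-o1,rcond=None)[0]
    a,b=o1+s[0]*v1,o2+s[1]*v2; return (a+b)/2,np.linalg.norm(a-b)
def white(im,box,sat=45,val=150):
    x0,y0,x1,y1=box; h=cv2.cvtColor(im,cv2.COLOR_BGR2HSV)
    m=np.zeros(im.shape[:2],np.uint8); m[y0:y1,x0:x1]=((h[...,1]<sat)&(h[...,2]>val))[y0:y1,x0:x1]*255
    return m
E
python3 - <<'E'
from h import *
T=cv2.imread("pics/top0.png");S=cv2.imread("pics/scene0.png")
def cr(im,c,r=28): 
    return cv2.resize(im[c[1]-r:c[1]+r,c[0]-r:c[0]+r],(260,260),interpolation=cv2.INTER_CUBIC)
cv2.imwrite("pics/crop.png",np.vstack([np.hstack([cr(T,c) for c in((364,237),(205,249),(436,239))]),np.hstack([cr(S,c) for c in((348,238),(226,290),(394,219))])]))
E
```

```text
(no output)
```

View pics/crop.png

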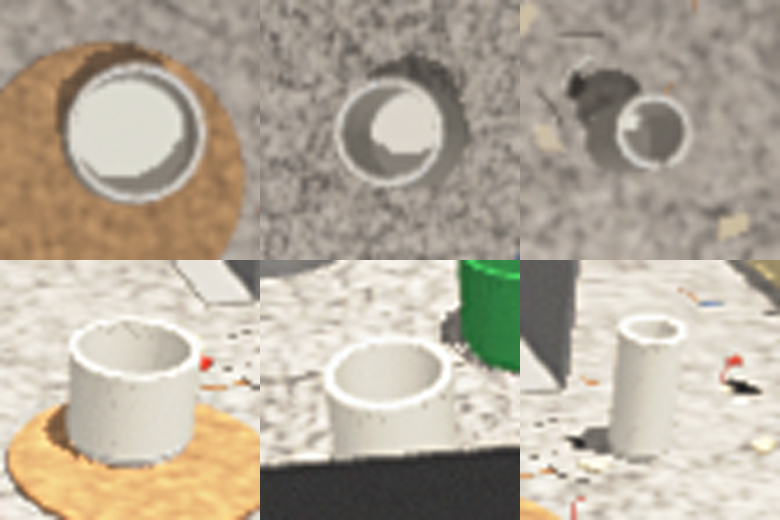

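The crop confirms the white pots. The one on the mat is the widest and lowest (large), the top-view left one at (205,249) is the middle pot, and (436,239) is narrow and tall (small). Now I triangulate the rim centres read from this crop.

Run:
```python
from h import *
np.set_printoptions(precision=1,suppress=True)
T,S=cam("top"),cam("scene")
P=dict(large=((364.5,237.),(348.5,228.1)),middle=((204.6,249),(225.6,285.9)),small=((436.2,239),(393.8,205.7)),
 shA=((440,207),(377,183)),shB=((292,133),(232,196)),shC=((345,22),(224,163)),jar=((289,173),(255,227)))
for k,(a,b) in P.items(): print(k,*tri(T,a,S,b))
for k,z,w in(("large",55,62),("middle",60,48),("small",70,34)): print(k,onz(T,P[k][0],z),onz(S,P[k][1],z))
for n,p in dict(mat=(359,248),tape=(428,303),green1=(258,221),green2=(285,258),shelfleg=(438,205)).items(): print(n,onz(T,p,0))
```

```text
large [529.  -56.7  56.4] 0.034774202861794855
middle [501.7 272.1  59.4] 0.5127738271525959
small [ 525.7 -202.4   70. ] 1.3969420065629186
shA [ 586.  -202.2  108. ] 1.5083387375324822
shB [738.4  99.6 101.1] 15.093838229415462
shC [971.3 -11.8  88.2] 1.379298568454816
jar [661.5 101.3  55.8] 0.30597318997117323
large [529.1 -56.8  55. ] [530.8 -58.6  55. ]
middle [501.5 271.7  60. ] [501.1 272.7  60. ]
small [ 525.2 -202.9   70. ] [ 526.2 -201.9   70. ]
mat [508.5 -49.9   0. ]
tape [ 389.7 -200.9    0. ]
green1 [565.9 171.3   0. ]
green2 [485.5 111.4   0. ]
shelfleg [ 604.9 -224.4    0. ]
```

Heights agree with the text: 56, 59 and 70 mm. The shelf top is about 105 mm, so the gripper body passes above it. Before moving, I check how close the cabinet door and front box come to the middle pot.

Run:
```python
from h import *
np.set_printoptions(precision=1,suppress=True)
T,S=cam("top"),cam("scene")
for k,a,b in(("door",(154,254),(158,228)),("door2",(45,315),(100,293)),("boxcorner far-right",(188,404),(350,304)),("box far-left",(109,352),(146,303))): print(k,*tri(T,a,S,b))
```

```text
door [498.7 351.4 196.6] 49.77655263419301
door2 [380.9 501.  214.8] 2.2000731526812447
boxcorner far-right [218.3 261.6 180.6] 13.7413078166356
box far-left [329.9 434.1 193.2] 67.56611392854686
```

>>> move_arm(motion=[[91,[0.34,1,0],[0,0,0.52]],[91,[0.34,1,0],[0,0,0.52]],[91,[0.34,1,0],[0,0,0.52]],[91,[0.34,1,0],[0,0,0.52]],[91,[0.34,1,0],[0,0,0.52]],[91,[0.34,1,0],[0,0,0.52]],[91,[0.34,1,0],[0,0,0.52]],[91,[0.34,1,0],[0,0,0.52]],[91,[0.34,1,0],[0,0,0.52]],[91,[0.34,1,0],[0,0,0.52]],[91,[0.34,1,0],[0,0,0.52]],[91,[0.34,1,0],[0,0,0.52]],[91,[0.34,1,0],[0,0,0.52]],[91,[0.34,1,0],[0,0,0.52]],[91,[0.34,1,0],[0,0,0.52]],[91,[0.34,1,0],[0,0,0.52]],[91,[0.34,1,0],[0,0,0.52]],[91,[0.34,1,0],[0,0,0.52]],[91,[0.34,1,0],[0,0,0.52]],[91,[0.34,1,0],[0,0,0.52]]])

```text
time_s: 1.77
ee_pos: [396.9, -27.0, 213.8]
ee_rot: [-180.0, 0.0, 65.0]
force: [-0.2, -0.8, 0.3]
gripper_width: 90.7
gripper_force: 0.0
```

>>> move_arm(motion=[[91,[0.34,1,0],[0,0,0.52]],[91,[0.34,1,0],[0,0,0.52]],[91,[0.34,1,0],[0,0,0.52]],[91,[0.34,1,0],[0,0,0.52]],[91,[0.34,1,0],[0,0,0.52]],[91,[0.34,1,0],[0,0,0.52]],[91,[0.34,1,0],[0,0,0.52]],[91,[0.34,1,0],[0,0,0.52]],[91,[0.34,1,0],[0,0,0.52]],[91,[0.34,1,0],[0,0,0.52]],[91,[0.34,1,0],[0,0,0.52]],[91,[0.34,1,0],[0,0,0.52]],[91,[0,0,0],[0,0,0]],[91,[0,0,0],[0,0,0]],[91,[0,0,0],[0,0,0]]])

```text
time_s: 3.02
ee_pos: [498.4, 271.1, 213.4]
ee_rot: [-179.9, 0.1, 89.8]
force: [0.3, 0.0, -0.6]
gripper_width: 91.2
gripper_force: 0.0
```

Run:
```python
from h import *
s=state();C=camera_info("wrist");im=grab_frame("wrist");cv2.imwrite("pics/w1.png",im)
import pickle;pickle.dump(C,open("w1.pkl","wb"))
print(s["time_s"],s["ee_pos"],s["ee_rot"],s["force"],s["qpos"],C)
```

```text
3.0167 [498.40229335 271.06505497 213.41902537] [-1.79922790e+02  7.06846660e-02  8.98038966e+01] [ 0.28537987  0.04234879 -0.62204371] [ 2.73948089e+01  1.76962118e+01  9.06268441e+01 -2.83055121e-02
  7.17781133e+01  2.75998348e+01] {'fx': 402.28346473532247, 'fy': 402.28346473532247, 'cx': 318.15014183036703, 'cy': 240.42830362868986, 'k1': -0.09276429414006274, 'rvec': array([-2.84239526e+00,  3.61071134e-03,  2.67234522e-03]), 'tvec': array([-497.27472193,  226.30986028,  473.41215991])}
```

View pics/w1.png

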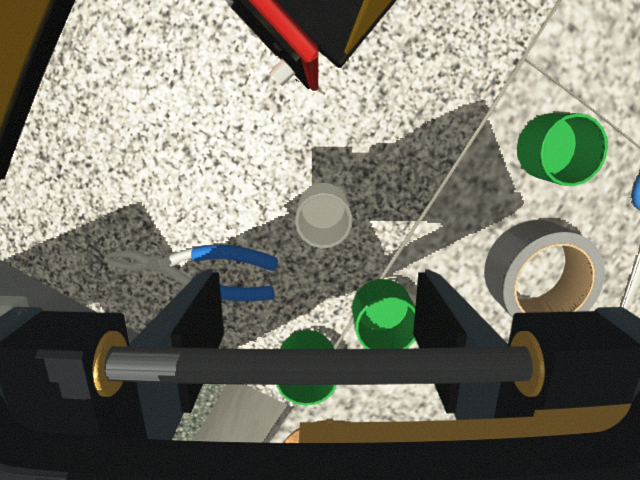

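The wrist view shows the middle pot's rim at about (323,219), radius about 28 px, in shadow. The pliers are to its left and the fingers are in the lower half of the picture.

Run:
```python
from h import *
import pickle
np.set_printoptions(precision=1,suppress=True)
C=cam("w",pickle.load(open("w1.pkl","rb"))); print("cam",-C[1].T@C[2])
for p in((323,219),(296,219),(351,219),(323,247),(323,193),(323,184)): print(p,onz(C,p,60))
print("door low corner",onz(C,(316,88),200))
im=cv2.imread("pics/w1.png");cv2.imwrite("pics/w1c.png",cv2.resize(im[170:260,263:383],(800,600),interpolation=cv2.INTER_CUBIC))
```

```text
cam [498.8 354.4 384.9]
(323, 219) [502.2 272.8  60. ]
(296, 219) [479.7 272.9  60. ]
(351, 219) [525.5 272.8  60. ]
(323, 247) [502.2 248.3  60. ]
(323, 193) [502.1 294.7  60. ]
(323, 184) [502.1 302.1  60. ]
door low corner [497.6 366.9 200. ]
```

View pics/w1c.png

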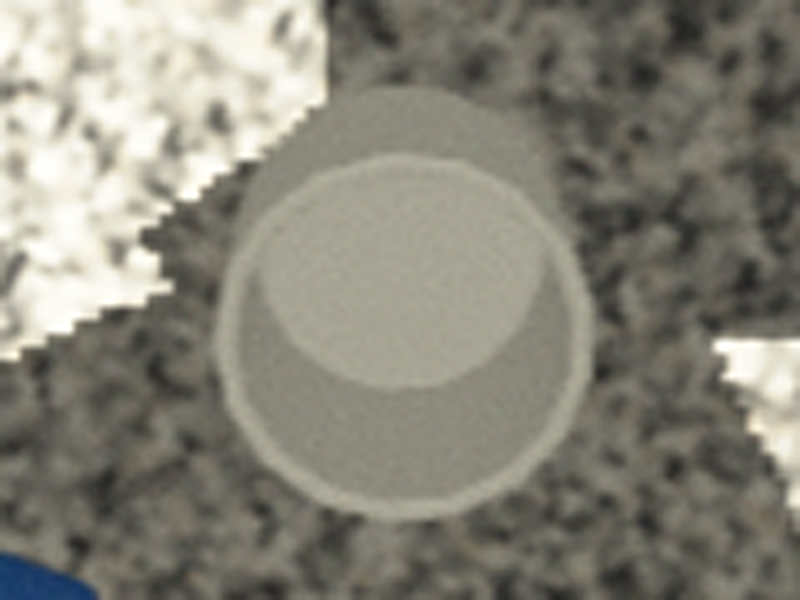

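Both views agree on (502, 272). I turn to yaw 115 to keep the camera bracket clear of the door, then descend and grip the top 11–12 mm.

>>> move_arm(motion=[[91,[0.16,0.04,0],[0,0,0.9]],[91,[0,0,0],[0,0,0.9]],[91,[0,0,0],[0,0,0.9]],[91,[0,0,0],[0,0,0.9]],[91,[0,0,0],[0,0,0.9]],[91,[0,0,0],[0,0,0.9]],[91,[0,0,0],[0,0,0.9]],[91,[0,0,-0.9],[0,0,0]],[91,[0,0,-0.9],[0,0,0]],[91,[0,0,-0.9],[0,0,0]],[91,[0,0,-0.9],[0,0,0]],[91,[0,0,-0.9],[0,0,0]],[91,[0,0,-0.9],[0,0,0]],[91,[0,0,-0.9],[0,0,0]],[91,[0,0,-0.3],[0,0,0]],[91,[0,0,0],[0,0,0]],[91,[0,0,0],[0,0,0]]])

```text
time_s: 4.48
ee_pos: [503.3, 272.3, 49.7]
ee_rot: [180.0, 0.0, 115.0]
force: [-0.7, 1.0, 0.8]
gripper_width: 90.8
gripper_force: 0.0
```

>>> move_arm(motion=[[70,[0,0,0],[0,0,0]],[60,[0,0,0],[0,0,0]],[52,[0,0,0],[0,0,0]],[50,[0,0,0],[0,0,0]],[46,[0,0,0],[0,0,0]],[40,[0,0,0],[0,0,0]],[40,[0,0,0],[0,0,0]],[40,[0,0,0],[0,0,0]],[40,[0,0,0],[0,0,0]],[40,[0,0,0],[0,0,0]]], grip_force=20)

```text
time_s: 5.32
ee_pos: [503.0, 272.7, 49.1]
ee_rot: [180.0, -0.0, 115.0]
force: [-0.3, -0.1, 2.2]
gripper_width: 47.1
gripper_force: 20.0
```

>>> move_arm(motion=[[40,[0,0,0.3],[0,0,0]],[40,[0,0,0.5],[0,0,0]],[40,[0,0,0.8],[0,0,0]],[40,[0,0,0.8],[0,0,0]],[40,[0,0,0.8],[0,0,0]],[40,[0,0,0.8],[0,0,0]],[40,[0,0,0.8],[0,0,0]],[40,[0,0,0.5],[0,0,0]],[40,[0,0,0.3],[0,0,0]],[40,[0,0,0],[0,0,0]]])

```text
time_s: 6.15
ee_pos: [503.8, 273.1, 190.9]
ee_rot: [179.8, -0.0, 115.0]
force: [0.0, 0.3, -0.6]
gripper_width: 46.7
gripper_force: 20.0
```

>>> move_arm(motion=[[40,[0.1,-0.4,0],[0,0,0]],[40,[0.1,-0.7,0],[0,0,0]],[40,[0.1,-0.9,0],[0,0,0]],[40,[0.1,-0.9,0],[0,0,0]],[40,[0.1,-0.9,0],[0,0,0]],[40,[0.1,-0.9,0],[0,0,0]],[40,[0.1,-0.9,0],[0,0,0]],[40,[0.1,-0.9,0],[0,0,0]],[40,[0.1,-0.9,0],[0,0,0]],[40,[0.1,-0.9,0],[0,0,0]],[40,[0.1,-0.9,0],[0,0,0]],[40,[0.1,-0.9,0],[0,0,0]],[40,[0.1,-0.9,0],[0,0,0]],[40,[0.1,-0.9,0],[0,0,0]],[40,[0.1,-0.9,0],[0,0,0]],[40,[0.1,-0.9,0],[0,0,0]],[40,[0.1,-0.9,0],[0,0,0]],[40,[0.1,-0.9,0],[0,0,0]],[40,[0.1,-0.5,0],[0,0,0]],[40,[0.1,-0.2,0],[0,0,0]]])

```text
time_s: 7.82
ee_pos: [552.2, -134.3, 187.7]
ee_rot: [-179.9, -0.1, 114.9]
force: [0.3, 0.2, -1.7]
gripper_width: 46.9
gripper_force: 20.0
```

>>> move_arm(motion=[[40,[0,0,0],[0,0,0]],[40,[0,0,0],[0,0,0]],[40,[0,0,0],[0,0,0]]])

```text
time_s: 8.07
ee_pos: [552.7, -131.3, 188.7]
ee_rot: [-180.0, -0.1, 115.1]
force: [-0.4, 1.0, -1.2]
gripper_width: 47.1
gripper_force: 20.0
```

Run:
```python
from h import *
s=state();C=camera_info("wrist");im=grab_frame("wrist");cv2.imwrite("pics/w2.png",im)
import pickle;pickle.dump(C,open("w2.pkl","wb"))
print(s["time_s"],s["ee_pos"],s["gripper_width"])
K=cam("w",C)
d=C;uv=cv2.projectPoints(np.array([[529,-57,55.]]),d["rvec"],d["tvec"],np.array([[d["fx"],0,d["cx"]],[0,d["fy"],d["cy"]],[0,0,1]]),np.array([d["k1"],0,0,0]))[0];print(uv)
```

```text
8.0667 [ 552.69003137 -131.29384423  188.68781648] 47.116449491485064
[[[332.15172343 126.46230963]]]
```

View pics/w2.png

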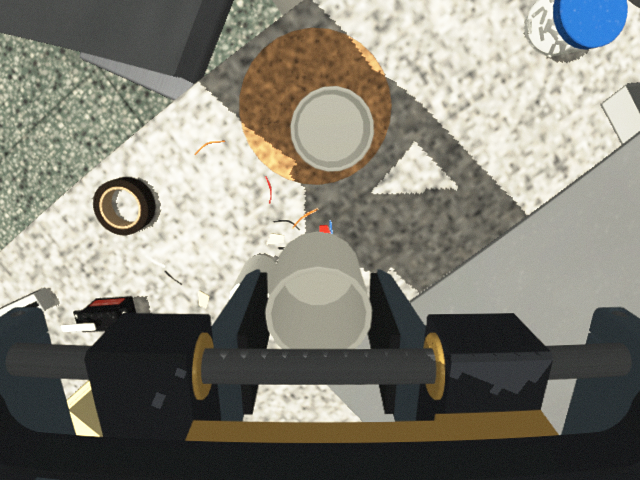

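The wrist view shows the large pot's rim at about x 291–374, y 86–171. The middle pot hangs upright in the fingers, rim centre about (319,313). I compute the offset from these.

Run:
```python
from h import *
import pickle
np.set_printoptions(precision=1,suppress=True)
C=cam("w",pickle.load(open("w2.pkl","rb")));im=cv2.imread("pics/w2.png")
h=cv2.cvtColor(im,cv2.COLOR_BGR2HSV)
m=(h[75:185,280:385,1]<60).astype(np.uint8)*255
cs,_=cv2.findContours(m,cv2.RETR_EXTERNAL,cv2.CHAIN_APPROX_NONE)
for c in sorted(cs,key=cv2.contourArea)[-2:]:
    (x,y),r=cv2.minEnclosingCircle(c); print(cv2.contourArea(c),x+280,y+75,r,cv2.boundingRect(c))
for p in((332.5,128.5),(291,128.5),(374,128.5),(332.5,86),(332.5,171)): print(p,onz(C,p,55))
for p in((319,313),(267,313),(371,313),(319,267)): print("held",p,onz(C,p,200))
print("held floor bottom? far edge",onz(C,(315,232),141))
o,v=ray(C,(332.5,128.5));t,_=tri(C,(332.5,128.5),cam("top"),(364.5,237));print("tri",t)
```

```text
827.5 353.5 162.0 37.60661315917969 (43, 65, 62, 45)
5437.5 331.65289306640625 128.17493057250977 42.649959564208984 (10, 11, 84, 85)
(332.5, 128.5) [529.9 -58.2  55. ]
(291, 128.5) [502.2 -71.2  55. ]
(374, 128.5) [557.6 -45.1  55. ]
(332.5, 86) [516.9 -31.2  55. ]
(332.5, 171) [543.4 -86.5  55. ]
held (319, 313) [ 552.7 -130.9  200. ]
held (267, 313) [ 531.8 -140.7  200. ]
held (371, 313) [ 573.6 -121.1  200. ]
held (319, 267) [ 543.4 -111.2  200. ]
held floor bottom? far edge [ 542.  -113.2  141. ]
tri [530.4 -58.4  37.6]
```

>>> move_arm(motion=[[40,[-0.23,0.73,0],[0,0,0]],[40,[-0.23,0.73,0],[0,0,0]],[40,[-0.23,0.73,0],[0,0,0]],[40,[-0.23,0.73,0],[0,0,0]],[40,[0,0,0],[0,0,0]],[40,[0,0,-0.5],[0,0,0]],[40,[0,0,-0.7],[0,0,0]],[40,[0,0,-0.7],[0,0,0]],[40,[0,0,-0.7],[0,0,0]],[40,[0,0,-0.4],[0,0,0]],[40,[0,0,-0.1],[0,0,0]],[40,[0,0,0],[0,0,0]],[40,[0,0,0],[0,0,0]],[40,[0,0,0],[0,0,0]]])

```text
time_s: 9.28
ee_pos: [530.9, -59.4, 112.6]
ee_rot: [179.9, 0.1, 115.0]
force: [0.2, 0.5, -0.7]
gripper_width: 46.7
gripper_force: 20.0
```

Run:
```python
from h import *
s=state();im=grab_frame("scene");print(s["time_s"],s["ee_pos"])
cv2.imwrite("pics/s2.png",cv2.resize(im[140:290,250:450],(800,600),interpolation=cv2.INTER_CUBIC))
```

```text
9.2833 [530.87156417 -59.42217159 112.56389484]
```

View pics/s2.png

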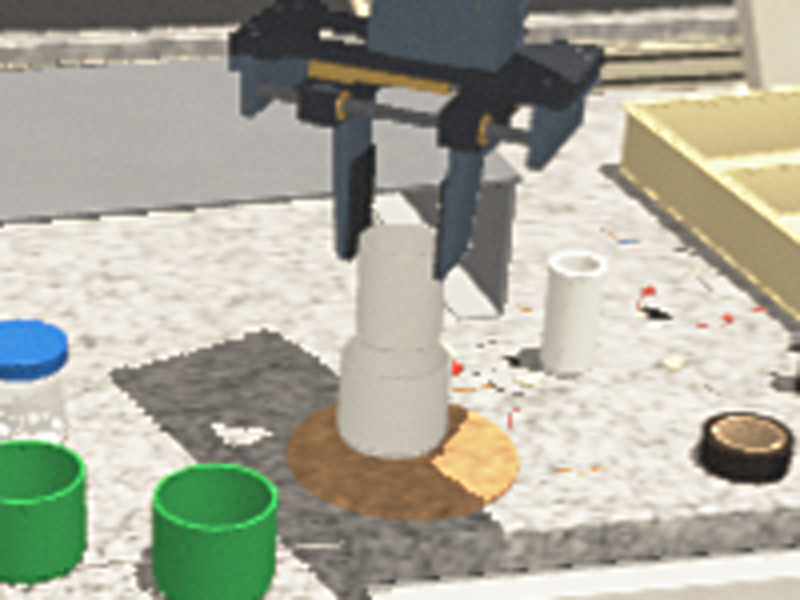

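The scene crop shows the middle pot hanging upright with its foot just at the large rim. It is centred at x≈400 against 394, which matches the camera's lean of verticals. I lower it in steps and watch the force.

>>> move_arm(motion=[[40,[0,0,-0.2],[0,0,0]],[40,[0,0,-0.2],[0,0,0]],[40,[0,0,-0.2],[0,0,0]],[40,[0,0,-0.2],[0,0,0]],[40,[0,0,-0.2],[0,0,0]],[40,[0,0,0],[0,0,0]],[40,[0,0,0],[0,0,0]]])

```text
time_s: 9.92
ee_pos: [529.7, -59.3, 85.9]
ee_rot: [-179.9, -0.0, 115.0]
force: [-0.5, -0.4, -0.6]
gripper_width: 46.6
gripper_force: 20.0
```

>>> move_arm(motion=[[40,[0,0,-0.2],[0,0,0]],[40,[0,0,-0.2],[0,0,0]],[40,[0,0,-0.2],[0,0,0]],[40,[0,0,-0.2],[0,0,0]],[40,[0,0,0],[0,0,0]],[40,[0,0,0],[0,0,0]]])

```text
time_s: 10.42
ee_pos: [529.7, -59.3, 66.0]
ee_rot: [-180.0, -0.0, 115.0]
force: [-0.9, -0.3, -0.9]
gripper_width: 46.8
gripper_force: 20.0
```

No contact so far. Lowering the last few millimetres.

>>> move_arm(motion=[[40,[0,0,-0.08],[0,0,0]],[40,[0,0,-0.08],[0,0,0]],[40,[0,0,0],[0,0,0]],[40,[0,0,0],[0,0,0]]])

```text
time_s: 10.75
ee_pos: [530.0, -59.3, 62.5]
ee_rot: [180.0, -0.0, 115.0]
force: [-0.4, 0.6, -0.7]
gripper_width: 47.1
gripper_force: 20.0
```

>>> move_arm(motion=[[40,[0,0,-0.05],[0,0,0]],[40,[0,0,-0.05],[0,0,0]],[40,[0,0,0],[0,0,0]],[40,[0,0,0],[0,0,0]]])

```text
time_s: 11.08
ee_pos: [530.1, -59.3, 60.1]
ee_rot: [180.0, 0.0, 115.0]
force: [0.0, -0.1, 0.2]
gripper_width: 46.6
gripper_force: 20.0
```

>>> move_arm(motion=[[40,[0,0,-0.04],[0,0,0]],[40,[0,0,0],[0,0,0]],[50,[0,0,0],[0,0,0]],[54,[0,0,0],[0,0,0]],[60,[0,0,0],[0,0,0]],[64,[0,0,0],[0,0,0]],[64,[0,0,0],[0,0,0]],[64,[0,0,0.2],[0,0,0]],[64,[0,0,0.4],[0,0,0]],[64,[0,0,0.8],[0,0,0]],[64,[0,0,0.9],[0,0,0]],[64,[0,0,0.9],[0,0,0]],[64,[0,0,0.9],[0,0,0]],[64,[0,0,0.8],[0,0,0]],[64,[0,0,0.4],[0,0,0]]])

```text
time_s: 12.33
ee_pos: [531.3, -59.5, 195.2]
ee_rot: [179.7, 0.2, 115.0]
force: [0.2, 0.1, -0.1]
gripper_width: 63.7
gripper_force: 0.0
```

>>> move_arm(motion=[[64,[-0.12,-0.26,0],[0,0,-1]],[64,[-0.12,-0.26,0],[0,0,-1]],[64,[-0.12,-0.26,0],[0,0,-1]],[64,[-0.12,-0.26,0],[0,0,-1]],[64,[-0.12,-0.26,0],[0,0,-1]],[64,[-0.12,-0.26,0],[0,0,-1]],[64,[-0.12,-0.26,0],[0,0,-1]],[64,[-0.12,-0.26,0],[0,0,-1]],[64,[-0.12,-0.26,0],[0,0,-1]],[64,[-0.12,-0.26,0],[0,0,-1]],[64,[-0.12,-0.26,0],[0,0,-1]],[64,[-0.12,-0.26,0],[0,0,-1]],[64,[-0.12,-0.26,0],[0,0,-1]],[64,[-0.12,-0.26,0],[0,0,-1]],[64,[-0.12,-0.26,0],[0,0,-1]],[64,[-0.12,-0.26,0],[0,0,-1]],[64,[-0.12,-0.26,0],[0,0,-1]],[64,[-0.12,-0.26,0],[0,0,-1]],[64,[-0.12,-0.26,0],[0,0,-1]],[64,[-0.12,-0.26,0],[0,0,-1]]])

```text
time_s: 14.0
ee_pos: [469.6, -189.5, 191.5]
ee_rot: [-180.0, 0.0, 34.8]
force: [-1.1, -0.7, -0.1]
gripper_width: 64.0
gripper_force: 0.0
```

>>> move_arm(motion=[[64,[-0.12,-0.26,0],[0,0,-1]],[64,[-0.12,-0.26,0],[0,0,-1]],[64,[-0.12,-0.26,0],[0,0,-1]],[64,[-0.12,-0.26,0],[0,0,-1]],[64,[-0.12,-0.26,0],[0,0,-1]],[64,[0,0,0],[0,0,0]],[64,[0,0,0],[0,0,0]],[64,[0,0,0],[0,0,0]]])

```text
time_s: 14.67
ee_pos: [455.0, -221.5, 191.5]
ee_rot: [-180.0, 0.0, 15.1]
force: [-0.1, -0.4, -0.5]
gripper_width: 63.8
gripper_force: 0.0
```

Run:
```python
from h import *
s=state();C=camera_info("wrist");im=grab_frame("wrist");cv2.imwrite("pics/w3.png",im)
import pickle;pickle.dump(C,open("w3.pkl","wb"))
sc=grab_frame("scene");cv2.imwrite("pics/s3.png",sc);cv2.imwrite("pics/t3.png",grab_frame("top"))
print(s["time_s"],s["ee_pos"],s["ee_rot"],s["qpos"])
cv2.imwrite("pics/m3.png",np.hstack([cv2.resize(im,(560,420)),cv2.resize(sc[170:280,310:373],(240,420))]))
```

```text
14.6667 [ 454.99129318 -221.52908586  191.47740098] [-1.79985998e+02  3.21694466e-04  1.50934781e+01] [-2.72696883e+01  1.30617414e+01  1.00478387e+02  1.10474470e-02
  6.64695444e+01  4.76324223e+01]
```

View pics/m3.png

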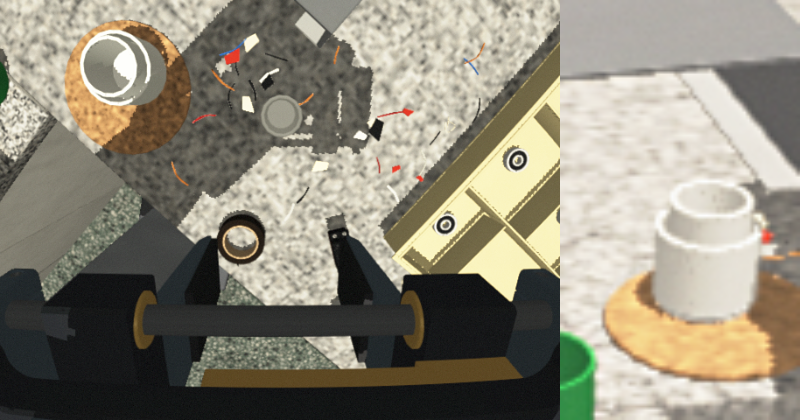

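The wrist view shows the small pot's rim at about (321,131) full-size, in shadow. The scene inset shows the middle pot seated upright in the large one. Next I measure the small rim and the middle rim.

Run:
```python
from h import *
import pickle
np.set_printoptions(precision=1,suppress=True)
C=cam("w",pickle.load(open("w3.pkl","rb")));im=cv2.imread("pics/w3.png")
def hough(im,c,r,r0,r1,f=4):
    g=cv2.cvtColor(im,cv2.COLOR_BGR2GRAY)[c[1]-r:c[1]+r,c[0]-r:c[0]+r]; g=cv2.GaussianBlur(cv2.resize(g,None,fx=f,fy=f,interpolation=cv2.INTER_CUBIC),(0,0),2)
    k=cv2.HoughCircles(g,cv2.HOUGH_GRADIENT,1,8,param1=60,param2=12,minRadius=int(r0*f),maxRadius=int(r1*f))
    return [] if k is None else [((a[0]+.5)/f-.5+c[0]-r,(a[1]+.5)/f-.5+c[1]-r,a[2]/f) for a in k[0][:3]]
for x,y,r in hough(im,(321,131),40,19,26):
    p=onz(C,(x,y),70);q=onz(C,(x+r,y),70);print("small",x,y,r,p,"R",np.linalg.norm(p-q))
for x,y,r in hough(im,(130,80),60,24,45):
    p=onz(C,(x,y),71);q=onz(C,(x+r,y),71);print("mid wrist",x,y,r,p,"R",np.linalg.norm(p-q))
t=cv2.imread("pics/t3.png");T=cam("top")
for x,y,r in hough(t,(365,237),28,10,18,6):
    for z in(71,):
        p=onz(T,(x,y),z);q=onz(T,(x+r,y),z);print("mid top",x,y,r,p,"R",np.linalg.norm(p-q))
cv2.imwrite("pics/c4.png",np.hstack([cv2.resize(im[91:171,281:361],(400,400)),cv2.resize(t[207:267,335:395],(400,400))]))
```

```text
small 321.75 132.25 23.625 [ 526.7 -205.1   70. ] R 16.747054237422777
small 323.75 132.25 25.575 [ 527.  -206.5   70. ] R 18.132386967888138
small 319.5 133.0 25.575 [ 525.7 -203.7   70. ] R 18.136629060075634
mid wrist 129.75 70.0 36.85 [534.6 -64.3  71. ] R 26.52036422815774
mid wrist 129.5 73.5 39.875 [532.2 -64.5  71. ] R 28.72226946222413
mid wrist 131.75 74.5 41.425 [531.9 -66.2  71. ] R 29.79547696157365
mid top 364.83334 237.0 14.95 [528.1 -56.   71. ] R 30.668805442460606
mid top 366.33334 236.5 11.716667 [529.1 -59.   71. ] R 24.037165413381768
mid top 363.66666 238.5 13.0 [525.  -53.6  71. ] R 26.65810747676972
```

View pics/c4.png

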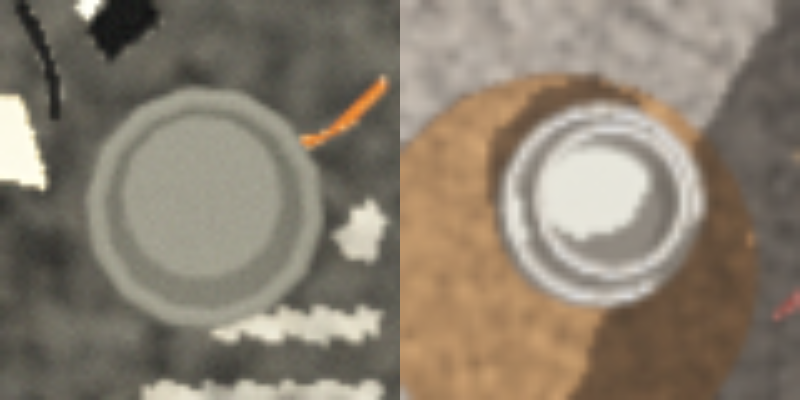

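The crop confirms the small rim at (321.8,131.8), radius 23.6, giving (526,-204). The top view shows the middle rim concentric within the large one, at about (529,-59). Now I grip the small pot.

>>> move_arm(motion=[[64,[0.57,0.14,0],[0,0,0]],[64,[0.57,0.14,0],[0,0,0]],[64,[0.57,0.14,0],[0,0,0]],[64,[0.57,0.14,0],[0,0,0]],[64,[0.57,0.14,0],[0,0,0]],[64,[0,0,0],[0,0,0]],[64,[0,0,-0.8],[0,0,0]],[64,[0,0,-0.9],[0,0,0]],[64,[0,0,-0.9],[0,0,0]],[64,[0,0,-0.9],[0,0,0]],[64,[0,0,-0.8],[0,0,0]],[64,[0,0,-0.6],[0,0,0]],[64,[0,0,-0.4],[0,0,0]],[64,[0,0,0],[0,0,0]],[64,[0,0,0],[0,0,0]]])

```text
time_s: 16.07
ee_pos: [526.5, -204.2, 58.9]
ee_rot: [-180.0, 0.0, 15.0]
force: [0.1, -1.0, 0.6]
gripper_width: 63.9
gripper_force: 0.0
```

>>> move_arm(motion=[[50,[0,0,0],[0,0,0]],[42,[0,0,0],[0,0,0]],[38,[0,0,0],[0,0,0]],[34,[0,0,0],[0,0,0]],[30,[0,0,0],[0,0,0]],[26,[0,0,0],[0,0,0]],[26,[0,0,0],[0,0,0]],[26,[0,0,0],[0,0,0]],[26,[0,0,0],[0,0,0]]], grip_force=20)

```text
time_s: 16.82
ee_pos: [526.5, -204.4, 59.4]
ee_rot: [180.0, -0.0, 15.0]
force: [0.1, 0.5, 4.3]
gripper_width: 32.9
gripper_force: 20.0
```

>>> move_arm(motion=[[26,[0,0,0.3],[0,0,0]],[26,[0,0,0.6],[0,0,0]],[26,[0,0,0.8],[0,0,0]],[26,[0,0,0.8],[0,0,0]],[26,[0,0,0.8],[0,0,0]],[26,[0,0,0.8],[0,0,0]],[26,[0,0,0.5],[0,0,0]],[26,[0,0,0.2],[0,0,0]],[26,[0.01,0.4,0],[0,0,0]],[26,[0.02,0.8,0],[0,0,0]],[26,[0.02,0.9,0],[0,0,0]],[26,[0.02,0.9,0],[0,0,0]],[26,[0.02,0.9,0],[0,0,0]],[26,[0.02,0.9,0],[0,0,0]],[26,[0.02,0.7,0],[0,0,0]],[26,[0,0.3,0],[0,0,0]],[26,[0,0,0],[0,0,0]],[26,[0,0,0],[0,0,0]]])

```text
time_s: 18.32
ee_pos: [529.0, -59.2, 178.3]
ee_rot: [180.0, 0.1, 15.1]
force: [0.3, -0.3, -0.3]
gripper_width: 32.6
gripper_force: 20.0
```

>>> move_arm(motion=[[26,[0,0,-0.4],[0,0,0]],[26,[0,0,-0.6],[0,0,0]],[26,[0,0,-0.4],[0,0,0]],[26,[0,0,-0.1],[0,0,0]],[26,[0,0,0],[0,0,0]],[26,[0,0,0],[0,0,0]]])

```text
time_s: 18.82
ee_pos: [529.6, -59.8, 141.4]
ee_rot: [180.0, 0.0, 15.0]
force: [1.2, 0.9, -0.5]
gripper_width: 32.6
gripper_force: 20.0
```

Run:
```python
from h import *
s=state();C=camera_info("wrist");im=grab_frame("wrist");sc=grab_frame("scene")
import pickle;pickle.dump(C,open("w5.pkl","wb"));cv2.imwrite("pics/w5.png",im);cv2.imwrite("pics/s5.png",sc)
print(s["time_s"],s["ee_pos"])
a=cv2.resize(im[200:360,250:390],(400,457),interpolation=cv2.INTER_CUBIC);b=cv2.resize(sc[170:265,300:383],(400,457),interpolation=cv2.INTER_CUBIC)
cv2.imwrite("pics/m5.png",np.hstack([a,b]))
```

```text
18.8167 [529.63092434 -59.75971361 141.41250237]
```

View pics/m5.png

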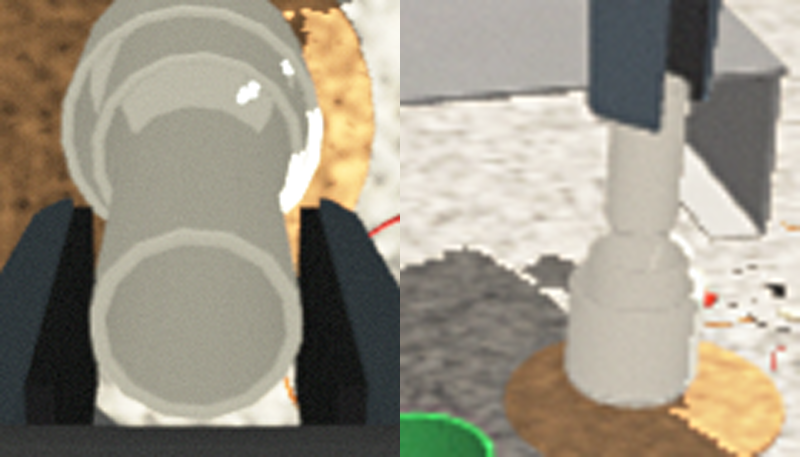

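The left half (wrist) shows the small pot upright in the fingers above the middle rim. The right half (scene) shows its foot just over the opening and on axis. I check the axes numerically.

Run:
```python
from h import *
import pickle
np.set_printoptions(precision=1,suppress=True)
C=cam("w",pickle.load(open("w5.pkl","rb")));s=250/1.
def w(x,y): return ((x+.5)/2.857-.5+250,(y+.5)/2.857-.5+200)
print("held c",onz(C,w(196.5,322),151.5),"bot/top edges",onz(C,w(196.5,230),151.5),onz(C,w(196.5,417),151.5))
l,r=onz(C,w(93,160),71),onz(C,w(308,160),71)
print("mid far edge",onz(C,w(200,53),71),"l",l,"r",r)
l,r=onz(C,w(62,125),55),onz(C,w(322,125),55);print("large l r",l,r,(l+r)/2,"far",onz(C,w(195,6),55))
S=cam("scene")
def v(x,y): return ((x-400+.5)/4.82-.5+300,(y+.5)/4.82-.5+170)
for n,x,y in(("held",645,190),("mid",637,262),("large",633,300)): print(n,onz(S,v(x,y),90))
# lateral axis compare: project predicted axes
c=S[0];K=np.array([[c["fx"],0,c["cx"]],[0,c["fy"],c["cy"]],[0,0,1]])
P=np.array([[530,-59.5,z] for z in(110,90,71,55,30,5.)])
print(((cv2.projectPoints(P,c["rvec"],c["tvec"],K,np.array([c["k1"],0,0,0]))[0][:,0]-[300,170])*4.82+[400,0]).round(0).tolist())
```

```text
held c [529.9 -60.3 151.5] bot/top edges [545.  -56.3 151.5] [513.5 -64.7 151.5]
mid far edge [552.5 -55.   71. ] l [522.6 -38.3  71. ] r [535.1 -84.7  71. ]
large l r [523.4 -29.2  55. ] [539.3 -88.4  55. ] [531.4 -58.8  55. ] far [559.1 -52.1  55. ]
held [547.1 -77.6  90. ]
mid [497.2 -23.9  90. ]
large [473.1   1.8  90. ]
[[644.0, 171.0], [641.0, 212.0], [639.0, 249.0], [637.0, 280.0], [633.0, 328.0], [630.0, 374.0]]
```

All axes agree within about 1 mm, so I lower the pot.

>>> move_arm(motion=[[26,[0,0,-0.2],[0,0,0]],[26,[0,0,-0.2],[0,0,0]],[26,[0,0,-0.2],[0,0,0]],[26,[0,0,-0.2],[0,0,0]],[26,[0,0,-0.2],[0,0,0]],[26,[0,0,0],[0,0,0]],[26,[0,0,0],[0,0,0]]])

```text
time_s: 19.5
ee_pos: [529.2, -59.3, 116.0]
ee_rot: [-180.0, 0.1, 15.0]
force: [0.9, 0.5, -0.2]
gripper_width: 32.8
gripper_force: 20.0
```

>>> move_arm(motion=[[26,[0,0,-0.2],[0,0,0]],[26,[0,0,-0.2],[0,0,0]],[26,[0,0,-0.2],[0,0,0]],[26,[0,0,-0.2],[0,0,0]],[26,[0,0,-0.2],[0,0,0]],[26,[0,0,-0.2],[0,0,0]],[26,[0,0,-0.2],[0,0,0]],[26,[0,0,0],[0,0,0]],[26,[0,0,0],[0,0,0]]])

```text
time_s: 20.25
ee_pos: [529.3, -59.3, 81.1]
ee_rot: [-180.0, 0.0, 15.0]
force: [0.1, 0.2, 0.0]
gripper_width: 32.4
gripper_force: 20.0
```

>>> move_arm(motion=[[26,[0,0,-0.08],[0,0,0]],[26,[0,0,-0.07],[0,0,0]],[26,[0,0,-0.04],[0,0,0]],[26,[0,0,0],[0,0,0]],[26,[0,0,0],[0,0,0]]])

```text
time_s: 20.67
ee_pos: [529.5, -59.3, 76.8]
ee_rot: [180.0, -0.0, 15.0]
force: [-1.0, -0.3, -0.8]
gripper_width: 32.5
gripper_force: 20.0
```

>>> move_arm(motion=[[26,[0,0,-0.04],[0,0,0]],[26,[0,0,0],[0,0,0]],[26,[0,0,0],[0,0,0]]])

```text
time_s: 20.92
ee_pos: [529.8, -59.4, 76.4]
ee_rot: [180.0, -0.1, 15.0]
force: [-1.1, 1.1, 5.3]
gripper_width: 32.8
gripper_force: 20.0
```

Contact at 5 N means it is seated. I release, open wide, and check the scene numerically before descending round the large pot.

>>> move_arm(motion=[[34,[0,0,0],[0,0,0]],[38,[0,0,0],[0,0,0]],[50,[0,0,0],[0,0,0]],[70,[0,0,0],[0,0,0]],[91,[0,0,0],[0,0,0]],[91,[0,0,0],[0,0,0]],[91,[0,0,0],[0,0,0]],[91,[0,0,0],[0,0,0]],[91,[0,0,0],[0,0,0]]])

```text
time_s: 21.67
ee_pos: [529.5, -59.3, 75.7]
ee_rot: [180.0, 0.0, 15.0]
force: [0.4, -0.5, 0.2]
gripper_width: 82.0
gripper_force: 0.0
```

>>> move_arm(motion=[[91,[0,0,-0.3],[0,0,0]],[91,[0,0,-0.3],[0,0,0]],[91,[0,0,-0.3],[0,0,0]],[91,[0,0,-0.3],[0,0,0]],[91,[0,0,-0.3],[0,0,0]],[91,[0,0,-0.3],[0,0,0]],[91,[0,0,-0.2],[0,0,0]],[91,[0,0,0],[0,0,0]],[91,[0,0,0],[0,0,0]]])

```text
time_s: 22.42
ee_pos: [529.4, -59.3, 25.3]
ee_rot: [-180.0, 0.0, 15.0]
force: [0.3, 1.0, 0.4]
gripper_width: 90.9
gripper_force: 0.0
```

>>> move_arm(motion=[[80,[0,0,0],[0,0,0]],[72,[0,0,0],[0,0,0]],[68,[0,0,0],[0,0,0]],[65,[0,0,0],[0,0,0]],[62,[0,0,0],[0,0,0]],[56,[0,0,0],[0,0,0]],[54,[0,0,0],[0,0,0]],[54,[0,0,0],[0,0,0]],[54,[0,0,0],[0,0,0]],[54,[0,0,0],[0,0,0]]], grip_force=30)

```text
time_s: 23.25
ee_pos: [529.6, -59.2, 26.0]
ee_rot: [180.0, -0.0, 15.0]
force: [-0.1, 0.7, 4.2]
gripper_width: 62.2
gripper_force: 30.0
```

Width of 62 mm shows it holds the large pot. Lifting 100 mm smoothly.

>>> move_arm(motion=[[54,[0,0,0.1],[0,0,0]],[54,[0,0,0.2],[0,0,0]],[54,[0,0,0.3],[0,0,0]],[54,[0,0,0.4],[0,0,0]],[54,[0,0,0.4],[0,0,0]],[54,[0,0,0.4],[0,0,0]],[54,[0,0,0.4],[0,0,0]],[54,[0,0,0.4],[0,0,0]],[54,[0,0,0.4],[0,0,0]],[54,[0,0,0.4],[0,0,0]],[54,[0,0,0.3],[0,0,0]],[54,[0,0,0.2],[0,0,0]],[54,[0,0,0.1],[0,0,0]],[54,[0,0,0],[0,0,0]],[54,[0,0,0],[0,0,0]],[54,[0,0,0],[0,0,0]],[54,[0,0,0],[0,0,0]],[54,[0,0,0],[0,0,0]],[54,[0,0,0],[0,0,0]]])

```text
time_s: 24.83
ee_pos: [529.3, -59.3, 125.4]
ee_rot: [-180.0, 0.0, 15.0]
force: [-0.2, -0.5, -1.4]
gripper_width: 62.3
gripper_force: 30.0
```

Run:
```python
from h import *
s=state();print(s["time_s"],s["ee_pos"],s["ee_rot"],s["force"],s["gripper_width"],abs(s["qvel"]).max())
S=cam("scene");sc=grab_frame("scene");cv2.imwrite("pics/s6.png",sc)
c=S[0];K=np.array([[c["fx"],0,c["cx"]],[0,c["fy"],c["cy"]],[0,0,1]])
P=np.array([[529.5,-59.3,z] for z in(105,5.)])
print("expected underside centre px",cv2.projectPoints(P,c["rvec"],c["tvec"],K,np.array([c["k1"],0,0,0]))[0][:,0].round(0).tolist())
h=cv2.cvtColor(sc,cv2.COLOR_BGR2HSV)
for y in range(150,260,5):
    xs=np.flatnonzero((h[y,325:375,1]<35)&(h[y,325:375,2]>110))+325
    print(y,sc[y,348].tolist(),(xs.min(),xs.max(),len(xs)) if len(xs) else "")
```

```text
24.8333 [529.34898991 -59.31183933 125.42727404] [-1.79993635e+02  3.23704069e-02  1.50117445e+01] [-0.18854096 -0.50685456 -1.44125218] 62.25426629571901 0.1328890854356606
expected underside centre px [[350.0, 208.0], [348.0, 248.0]]
150 [90, 83, 75] 
155 [50, 48, 48] (np.int64(373), np.int64(374), 2)
160 [54, 51, 49] 
165 [89, 83, 74] (np.int64(370), np.int64(374), 5)
170 [88, 82, 74] (np.int64(370), np.int64(374), 5)
175 [90, 83, 73] (np.int64(325), np.int64(374), 22)
180 [89, 82, 73] (np.int64(325), np.int64(374), 29)
185 [90, 80, 74] (np.int64(325), np.int64(374), 33)
190 [91, 83, 73] (np.int64(325), np.int64(367), 27)
195 [93, 85, 77] (np.int64(325), np.int64(366), 26)
200 [87, 80, 70] (np.int64(325), np.int64(366), 27)
205 [80, 70, 61] (np.int64(325), np.int64(365), 34)
210 [179, 192, 199] (np.int64(325), np.int64(368), 44)
215 [210, 222, 228] (np.int64(325), np.int64(372), 48)
220 [220, 230, 236] (np.int64(325), np.int64(374), 50)
225 [231, 240, 243] (np.int64(325), np.int64(374), 47)
230 [101, 107, 110] (np.int64(325), np.int64(374), 39)
235 [208, 226, 236] (np.int64(325), np.int64(374), 47)
240 [115, 178, 244] (np.int64(325), np.int64(374), 22)
245 [76, 108, 142] (np.int64(374), np.int64(374), 1)
250 [68, 99, 131] 
255 [75, 108, 140]
```

The mat is bare, the gripper holds 62 mm, and the tool is level and still 99 mm up.

```bash
python3 -c "
from workcell import *
print(job_done())"
```

```text
the job is handed in; nothing more can be done
None
```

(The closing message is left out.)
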